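Shut the washer's marked stopcock

TASK

Before the washer is moved its water must be turned off: slide the cover of the stopcock box on the worktop all the way to the right, then push the marked valve handle under it, the one with the round disc on its stem, clockwise until it is fully shut against its stop, square across its pipe. Only push, never pinch; leave the plain handle and the things standing round the box as they are, and leave the cover open.

Things in the scene. Friction and masses are not known exactly. Their poses are not given: they have to be found in the camera images.
- box: grey stopcock box fixed to the worktop, 232 x 220 mm, walls 60 mm high, metal rails on its near and far edges up to 68 mm. Origin: centre of its underside; x away from the robot, y to the robot's left (turned up to 0.25 rad), z up. In its frame the open valve bay is at x -110..110, y 2..104 mm (floor at 6 mm, hidden by the cover at the start); the closed deck (top 60 mm) is at y -110..0
- cover (a joint): slide of the flat cover (218 x 112 x 5 mm, top at 66 mm). 0 = bay covered; grows as the cover moves along the box's -y (right) over the deck; 0.105 m = stop, bay open. Starts at 0 to 0.01. Stays where it is left; resists with 2.5 N plus 6 N per m/s
- lip_face (a point): centre of the upright face to push on, 79 mm above the worktop, moves with the cover. It is the left side of the raised lip near the cover's left (+y) end and looks along the box's +y; push it toward -y. The lip is 120 mm long along the box's x, 8 mm thick, top 89 mm above the worktop (23 over the cover); a ramp slopes from it down to the cover on its right side
- marked_handle (a joint): turn of the marked handle about its upright stem. 0 = open (along its pipe, pointing along the box's +y); grows clockwise seen from above; 1.571 rad = stop = shut (pointing along the box's +x, away from the robot). Starts at 0 to 0.3. Stays where it is left; resists with 0.12 N m (3 N at 40 mm from the stem) plus 0.03 N m s/rad
- marked_axis (a point): on the marked handle's stem axis, 54 mm above the worktop. Two steel handles stand in the bay, stems 86 mm apart along the box's x (at x -58 and 28 mm, y 22 mm); either may be the marked one. It carries a round steel disc 36 mm across with a raised rim (top 56 mm) on its stem; the plain one has only an 18 mm hub. Else they are alike
- marked_tip (a point): top of the marked handle's free end, 55 mm from the stem axis, 54 mm above the worktop; hidden under the cover at the start. The handle is a straight bar 12 mm wide, from 34 to 54 mm above the worktop (its back half only to 50 mm). The pipe and nuts under it reach up to 34 mm
- plain_axis (a point): on the plain handle's stem axis, 54 mm above the worktop
- plain_tip (a point): top of the plain handle's free end, 55 mm from its stem; same bar, height and way of turning as the marked handle. Starts turned 0 to 0.3 rad from open
- wall_tap: the metal wall tap over the sink, fixed, not part of the job but in the way of a low swing across: it reaches from the wall 120 mm toward the robot past its origin (origin at its base height, mid-length), 60 mm wide, from 0 to 111 mm above its origin, so its top is about 0.24 m above the worktop
- wax_pot: bystander: round tub of wax with wooden lid, 62 mm wide, 35 mm tall; loose on the worktop; origin: centre of its underside
- peg_0: bystander: wooden clothes peg lying flat, 72 x 15 x 12 mm; loose on the worktop; origin: centre of its underside
- thread_white: bystander: standing reel of white cotton, 31 wide, 43 mm tall; loose on the worktop; origin: centre of its underside
- masking_tape: bystander: roll of masking tape lying flat, 100 wide, 25 mm tall; loose on the worktop; origin: centre of its underside
- stain_dropper: bystander: small dropper bottle, 33 wide, 102 mm tall; loose on the worktop; origin: centre of its underside
- scoop: bystander: detergent scoop, 109 x 68 x 48 mm; loose on the worktop; origin: centre of its underside
- candle_jar: bystander: candle in a glass jar, 76 wide, 90 mm tall; loose on the worktop; origin: centre of its underside

How it is judged:
On the way, in this order (a step that is already met when the one before it is completed fails the run):
1. the cover is slid all the way aside (value of joint cover above 0.095 m), for 0.2 s.
2. the marked handle is pushed shut (value of joint marked_handle above 1.47 rad), for 0.2 s.
At the end, for the whole second after the job is handed in: cover within 10 mm of its open stop, marked handle within 0.1 rad of its shut stop, both at rest; the plain handle's tip within 10 mm and every bystander within 25 mm of where it started (value of joint cover above 0.095 m and value of joint marked_handle above 1.47 rad and distance of plain_tip from where it was at the start of the episode below 0.01 m and velocity of joint marked_handle between -0.05 and 0.05 rad/s and velocity of joint cover between -0.01 and 0.01 m/s and distance of each of wax_pot, peg_0, thread_white, masking_tape, stain_dropper, scoop, candle_jar from where it was at the start of the episode below 0.025 m); the robot touches nothing.
It fails at once if the plain handle is turned (its tip moved more than 10 mm) (distance of plain_tip from where it was at the start of the episode above 0.01 m).
It fails at once if the marked handle is pinched: fingers press on both its sides at once (contact force between the fingers and marked_handle_c0 above 1.5 N and contact force between the fingers and marked_handle_c1 above 1.5 N).
It fails at once if the cover's lip is pinched: fingers press on the lip and the ramp behind it at once (contact force between the fingers and cover_c1 above 1.5 N and contact force between the fingers and cover_c2 above 1.5 N).
It fails at once if a bystander is moved or lifted more than 25 mm (distance of any of wax_pot, peg_0, thread_white, masking_tape, stain_dropper, scoop, candle_jar from where it was at the start of the episode above 0.025 m).
It also fails if it takes over 56 s, if anything falls off the work surface, if the arm or the gripper's body presses on something with over 40 N, if the wrist force passes 120 N, or if a joint passes its speed limit or range.

ROBOT

A 7-joint arm with a two-finger parallel gripper is mounted at the origin on a cart in front of the work surface, level with it; the furniture and walls round the work are solid. World frame = base frame: x ahead of the robot, y to its left, z up, the work surface at z = 0. Lengths are in m, angles in rad, forces in N, time in s.
With the tool pointing down it reaches from about 0.4 to 0.925 m from the base axis. Payload 5.6 kg.
Tool frame: the origin (TCP) lies at the very end of the fingers, on their centre line; the grasp point (between the pads) lies 19 mm behind it (arm.hold_point_z is the distance from the TCP to the grasp point, in m); z points along the fingers, y is the line along which they close (so a half turn about z gives the same grasp; the last joint's range is limited). The gripper opens to 85 mm and grips with 20 to 120 N. Pads are 22 mm wide; open, the fingers measure 114 mm over their backs; the gripper's body (76 mm by 85 mm) begins 54 mm behind the grasp point. The pads swing forward as they close: fully open they stand 13 mm farther back than shut.
Start: joints at [1.153, 0.468, -0.012, 1.603, 0.006, 1.071, -0.056], TCP at [0.238, -0.605, 0.231] pointing down, gripper open.
Joint ranges: [-2.53, 2.53], [-0.31, 2.02], [-1.57, 1.55], [0.28, 2.44], [-1.29, 4.43], [0.15, 1.84], [-2.92, 2.92]. Speed limits (rad/s): [2.57, 2.57, 3.14, 3.14, 3.14, 3.14, 3.14].

INTERFACE

Orientations are given as a 3x3 rotation matrix whose columns are the frame's x, y, z axes.
In Python, from station import arm gives the robot as it stands. Calls block until the motion is done:
- arm.movep(position, orientation): joint-space move of the TCP to a pose.
- arm.servo_line(position, rate=0.15, ori=None, guard=None): straight line of the TCP; ori=None keeps the orientation; rate is the mean speed in m/s. With guard (N) it stops when the force on the tool has changed by that much, and returns True; else False.
- arm.move_j(angles): joint-space move.
- arm.move_gripper(opening, newtons=None): finger opening in m; newtons is the grip in N (None keeps the last); returns when the fingers have stopped.
- arm.dwell(seconds).
- arm.inverse_kinematics(position, orientation): joint angles nearest the present ones, or None.
- arm.state(): the state.
- arm.snapshot(name): name is "side" or "top" or "wrist"; returns the picture (400x640x3 uint8, red, green, blue); there is no depth.
- arm.camera_params(name): a dict with "fx", "fy", "cx", "cy" (pixels), "position" and "rotation" of the camera in the world. Camera axes: x right, y up, looking along -z (the intrinsics and any distortion apply to the point x, -y, -z); pixel columns grow to the right and rows downward; lengths in m; the calibration is good to about 2 mm. A picture is of the moment at which its call begins: read the wrist's pose just before it. camera_params takes no time and is no camera call; for the wrist camera it gives the pose at the moment of the call.
A pose or a line that the arm cannot do raises arm.PlanningError and nothing moves.
- arm.job_done(): hands the job in; it is judged then, once.
The state is a dict: "t": time; "joints": joint angles; "dq": joint speeds; "joint_torque": joint torques, N m; "position": TCP position; "orientation": TCP orientation; "force": force on the tool from outside, world axes, zero at the start; "moment": the same for the moment, N m; "grip_width": finger opening in m; "grip_force": force on a finger pad.
Only numpy, scipy, OpenCV 4.12 (cv2) and the standard library are available. Lean on these libraries where they do the work, as an engineer would, in place of code of your own. Each camera call takes 0.05 s, during which the arm holds its last target. There are 200 camera calls.

## Working session

There is one attempt and no reset: what is moved stays moved. The work goes in short steps, each a Python script; the robot and the scene stay as the last script left them, time stands still between calls to the robot, and variables do not carry over. Pictures are saved under pics/ and viewed, at most 10 in all, crops included, and the job is handed in when it is done.

```bash
mkdir -p pics; ls; python3 - <<'E'
from station import arm
import cv2,numpy as np
np.set_printoptions(precision=4,suppress=True)
for n in ("top","side"):
    p=arm.camera_params(n);print(n,p)
    im=arm.snapshot(n);cv2.imwrite(f"pics/{n}0.png",im[:,:,::-1])
print(arm.state())
E
```

```text
pics
top {'fx': 513.4953690599853, 'fy': 513.4953690599853, 'cx': 330.3646451329529, 'cy': 201.67717341703406, 'position': array([-0.6248,  0.3089,  1.7074]), 'rotation': array([[-0.3429,  0.7549, -0.559 ],
       [-0.9394, -0.2751,  0.2047],
       [ 0.0008,  0.5953,  0.8035]])}
side {'fx': 519.798588870921, 'fy': 519.798588870921, 'cx': 315.6755928974545, 'cy': 190.1779859356137, 'position': array([ 0.2441, -1.6087,  0.8144]), 'rotation': array([[ 0.9871,  0.0883, -0.1337],
       [-0.1581,  0.3995, -0.903 ],
       [-0.0263,  0.9125,  0.4083]])}
{'t': 0.1, 'joints': array([ 1.153 ,  0.4683, -0.0116,  1.6035,  0.006 ,  1.0714, -0.0563]), 'dq': array([ 0.0036, -0.0016, -0.0002, -0.0042, -0.0001, -0.0024,  0.0011]), 'joint_torque': array([  0.0002, -53.3527,   0.0214, -25.1969,   0.0116,   0.0043,
        -0.    ]), 'position': array([ 0.2377, -0.6044,  0.2304]), 'orientation': array([[ 0.9306,  0.366 , -0.0007],
       [ 0.366 , -0.9306,  0.0014],
       [-0.0001, -0.0016, -1.    ]]), 'force': array([ 0.6358, -0.2928,  0.0568]), 'moment': array([-0.0042, -0.0416,  0.039 ]), 'grip_force': 0.0, 'grip_width': 0.08553773300293863}
```

View pics/top0.png

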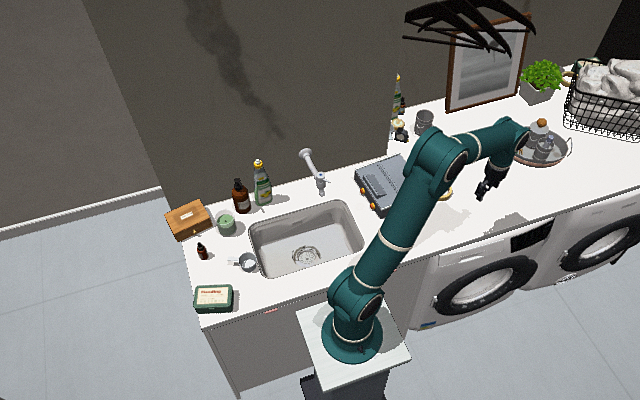

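View pics/side0.png

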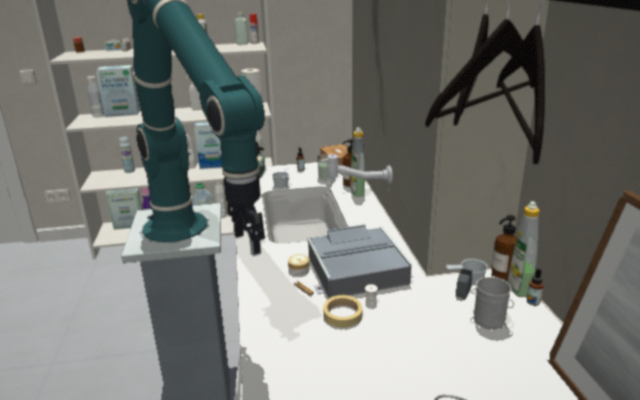

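Side view: grey box around pixels (310–408, 228–292), lip near (350,235). The top view shows it at (355–420, 155–215), partly hidden by the arm. I'll cast these rays and then look from the wrist.

```bash
cat > h.py <<'E'
import numpy as np,cv2
from station import arm
np.set_printoptions(precision=4,suppress=True)
def ray(p,uv):
    d=np.array([(uv[0]-p['cx'])/p['fx'],-(uv[1]-p['cy'])/p['fy'],-1.])
    return p['position'],p['rotation']@d
def onz(p,uv,z):
    o,d=ray(p,uv);return o+d*(z-o[2])/d[2]
def proj(p,X):
    c=p['rotation'].T@(np.asarray(X)-p['position']);return np.array([p['cx']-p['fx']*c[0]/c[2],p['cy']+p['fy']*c[1]/c[2]])
def down(a):  # tool down, tool y (closing line) along world angle a
    y=np.array([np.cos(a),np.sin(a),0]);z=np.array([0,0,-1.]);return np.column_stack([np.cross(y,z),y,z])
def snap(n,f):
    p=arm.camera_params(n);im=arm.snapshot(n)[:,:,::-1].copy();cv2.imwrite(f'pics/{f}.png',im);return p,im
E
python3 - <<'E'
from h import *
p=arm.camera_params('side')
for uv in [(310,237),(382,230),(408,268),(325,290),(350,235)]: print(uv,onz(p,uv,.06))
w=arm.camera_params('wrist');s=arm.state()
R=s['orientation'];print(w,R.T@(w['position']-s['position']),R.T@w['rotation'])
im=cv2.imread('pics/side0.png')[200:340,270:430];cv2.imwrite('pics/s1.png',cv2.resize(im,None,fx=5,fy=4.2 if 0 else 4,interpolation=2))
E
```

```text
(310, 237) [ 0.4211 -0.2718  0.06  ]
(382, 230) [ 0.6403 -0.2736  0.06  ]
(408, 268) [ 0.6502 -0.4898  0.06  ]
(325, 290) [ 0.4178 -0.545   0.06  ]
(350, 235) [ 0.5394 -0.2841  0.06  ]
{'fx': 295.42192648673637, 'fy': 295.42192648673637, 'cx': 321.1602882576033, 'cy': 200.42478669398213, 'position': array([ 0.3023, -0.58  ,  0.374 ]), 'rotation': array([[ 0.3669,  0.8961,  0.2498],
       [-0.9303,  0.3539,  0.0966],
       [-0.0018, -0.2678,  0.9635]])} [ 0.069   0.0007 -0.1436] [[ 0.001   0.9635  0.2677]
 [ 1.     -0.001  -0.    ]
 [ 0.0003  0.2677 -0.9635]]
```

```bash
python3 - <<'E'
from h import *
arm.movep([0.56,-0.395,0.33],down(-np.pi/2))
p,im=snap('wrist','w1');print(arm.state()['t'],arm.state()['position'],p)
E
```

```text
1.625 [ 0.5585 -0.3967  0.3296] {'fx': 295.42192648673637, 'fy': 295.42192648673637, 'cx': 321.1602882576033, 'cy': 200.42478669398213, 'position': array([ 0.628 , -0.3967,  0.4731]), 'rotation': array([[-0.0013,  0.9632,  0.2689],
       [-1.    , -0.0013,  0.    ],
       [ 0.0004, -0.2689,  0.9632]])}
```

View pics/w1.png

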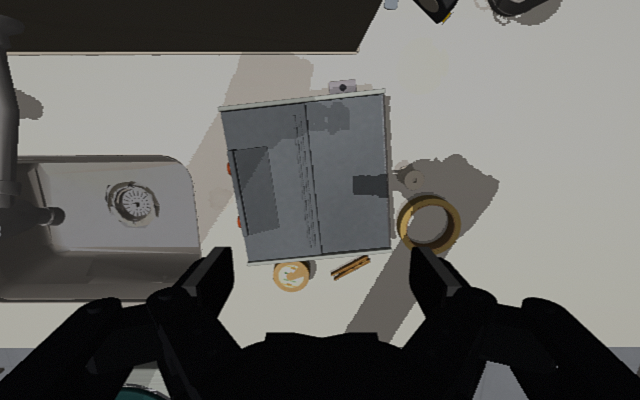

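Wrist view: box rail corners at (220,107), (384,92), (391,249), (246,264). The lip's left top edge runs from (230,150) to (247,236). Wax pot is at (291,276), peg (350,267), tape (429,222) and reel (413,180), all clear of the lip side.

```bash
python3 - <<'E'
from h import *
s=arm.state();p=arm.camera_params('wrist')
c=[onz(p,uv,.068) for uv in [(220,107),(384,92),(391,249),(246,264)]]
for q in c: print(q)
for a,b in [(0,1),(1,2),(2,3),(3,0)]:
    d=c[b]-c[a];print(np.linalg.norm(d),np.arctan2(d[1],d[0]))
print('centre',np.mean(c,0))
for uv in [(229.5,150),(247,236),(268,147),(279,228)]: print('lip',onz(p,uv,.089))
E
python3 -c "
import cv2
im=cv2.imread('pics/w1.png')[80:280,205:435];cv2.imwrite('pics/w1c.png',cv2.resize(im,None,fx=3,fy=3,interpolation=2)[:600,:800])"
```

```text
[ 0.6419 -0.2648  0.068 ]
[ 0.66   -0.4783  0.068 ]
[ 0.4393 -0.501   0.068 ]
[ 0.415  -0.2829  0.068 ]
0.21427694130134117 -1.4861587182673321
0.22184310813022157 -3.0391525299701843
0.21944910998251388 1.6818265455586703
0.22760200527102983 0.07959990916976395
centre [ 0.5391 -0.3817  0.068 ]
lip [ 0.5883 -0.2789  0.089 ]
lip [ 0.4692 -0.2932  0.089 ]
lip [ 0.592  -0.3287  0.089 ]
lip [ 0.4811 -0.3384  0.089 ]
```

View pics/w1c.png

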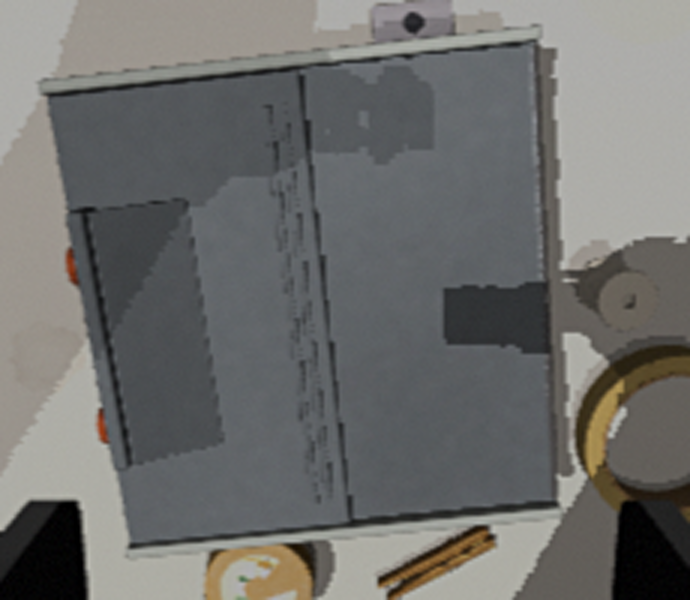

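The crop confirms the lip's left face from about (228,150) to (246,236), 120 mm long. Yaw is about 0.1 and the lip face sits at box y≈96 mm. I'll check the tap clearance, then push the cover.

```bash
cat >> h.py <<'E'
YAW=0.1;C=np.array([.5391,-.3817])
def B(x,y,z):  # box frame to world
    c,s=np.cos(YAW),np.sin(YAW);return np.array([C[0]+c*x-s*y,C[1]+s*x+c*y,z])
def T(th): return down(YAW+th-np.pi/2)  # tool x at box-frame angle th
E
python3 - <<'E'
from h import *
a=ray(arm.camera_params('top'),(322,188));b=ray(arm.camera_params('side'),(333,168))
A=np.column_stack([a[1],-b[1]]);t=np.linalg.lstsq(A,b[0]-a[0],rcond=None)[0]
print('tap end',a[0]+a[1]*t[0],b[0]+b[1]*t[1])
R=T(-np.pi/2)
for q in [B(0,.14,.2),B(0,.14,.076),B(0,0,.076)]: print(q,arm.inverse_kinematics(q,R))
arm.move_gripper(0.0,20)
arm.movep(B(0,.135,.2),R)
s=arm.state();print(s['t'],s['position'],s['grip_width'])
snap('side','s2');p,im=snap('wrist','w2')
cv2.imwrite('pics/s2c.png',cv2.resize(cv2.imread('pics/s2.png')[120:320,250:450],None,fx=3,fy=3,interpolation=2))
E
```

```text
tap end [ 0.5106 -0.0732  0.1778] [ 0.5305 -0.0711  0.1921]
[ 0.5251 -0.2424  0.2   ] [ 0.2344  0.3803  0.1767  1.8226 -0.0805  0.9456 -2.5957]
[ 0.5251 -0.2424  0.076 ] [ 0.2465  0.5515  0.1651  1.8981 -0.1337  0.7025 -2.5518]
[ 0.5391 -0.3817  0.076 ] [ 0.4144  0.6656  0.2126  1.6885 -0.1814  0.8068 -2.3328]
3.7917 [ 0.526  -0.2478  0.2004] -0.00012556526589959047
```

View pics/s2c.png

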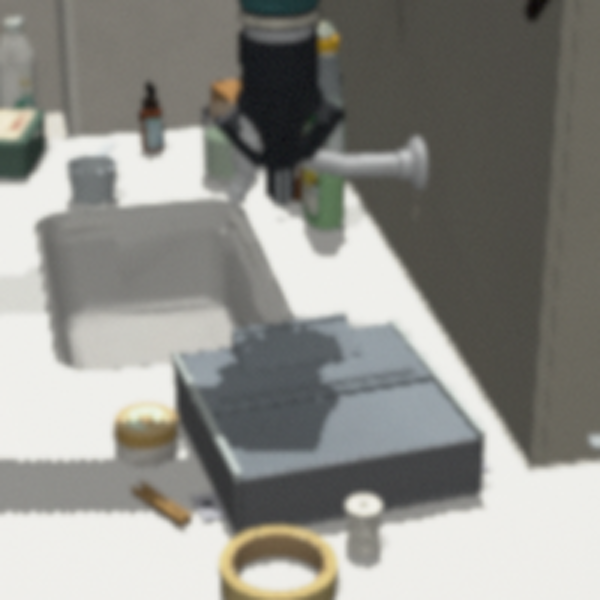

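View pics/w2.png

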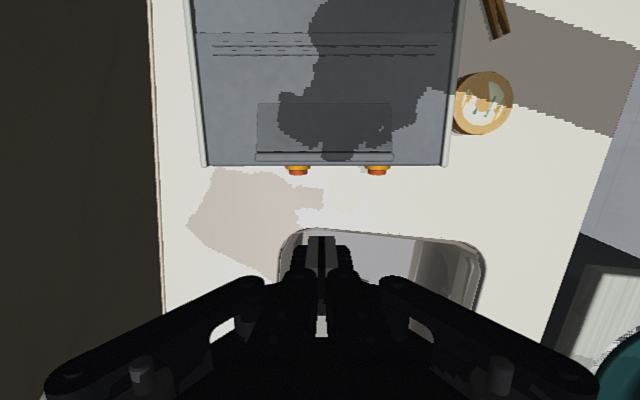

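Fingers (322,240) line up with the lip centre (325,155) and stand clear on its left. The tap end at y≈-0.07 is clear too. Pushing now.

```bash
python3 - <<'E'
from h import *
R=T(-np.pi/2);C2=lambda q:(np.array([[np.cos(YAW),np.sin(YAW)],[-np.sin(YAW),np.cos(YAW)]])@(q[:2]-C))
arm.servo_line(B(0,.135,.077),ori=R)
s=arm.state();print(s['t'],s['position'],s['force'])
for y in [.06,.02]:
    print(arm.servo_line(B(0,y,.077),rate=.06,ori=R,guard=20)); s=arm.state();print(s['t'],C2(s['position']),s['position'][2],s['force'])
print(arm.servo_line(B(0,-.03,.077),rate=.04,ori=R,guard=14)); s=arm.state();print(s['t'],C2(s['position']),s['force'])
arm.servo_line(B(0,.05,.077),ori=R);arm.servo_line(B(0,.05,.25),ori=R)
arm.movep(B(-.01,.14,.27),R)
p,im=snap('wrist','w3');print(p)
cv2.imwrite('pics/w3c.png',cv2.resize(im[0:240,120:440],None,fx=2.5,fy=2.5,interpolation=2))
E
```

```text
4.8583 [ 0.5263 -0.2477  0.0778] [ 0.1442 -0.2092 -0.0579]
False
6.2583 [-0.0006  0.0596] 0.0767966672471195 [-0.2723 -1.1335  0.0122]
False
7.075 [0.0001 0.019 ] 0.07734864639916134 [ 0.0123 -0.015  -0.1315]
True
7.65 [0.0001 0.0086] [0.7057 0.1914 0.0848]
{'fx': 295.42192648673637, 'fy': 295.42192648673637, 'cx': 321.1602882576033, 'cy': 200.42478669398213, 'position': array([ 0.5235, -0.3097,  0.4135]), 'rotation': array([[-0.9947,  0.0989,  0.0281],
       [-0.1028, -0.9584, -0.2662],
       [ 0.0006, -0.2677,  0.9635]])}
```

View pics/w3c.png

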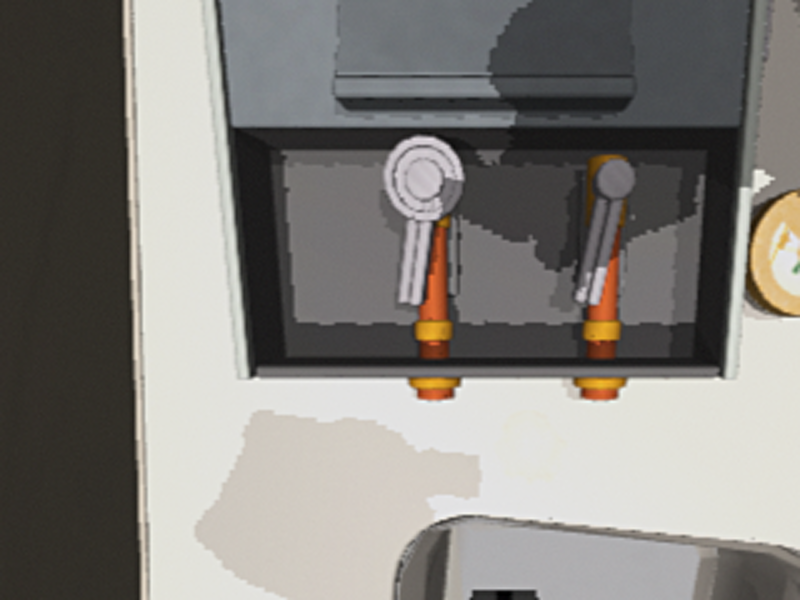

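The cover is open, with its lip at crop rows 78–108. The marked valve with the disc is the far one: axis at crop (423,178), tip (411,303). The plain one has its axis at (613,178) and tip (588,302).

```bash
python3 - <<'E'
from h import *
p=arm.camera_params('wrist')
def bx(u,v,z):
    q=onz(p,(120+u/2.5,v/2.5),z);d=q[:2]-C;c,s=np.cos(YAW),np.sin(YAW);return np.array([c*d[0]+s*d[1],-s*d[0]+c*d[1]])
P={k:bx(*v) for k,v in dict(max_=(423,178,.056),mtip=(411,303,.054),pax=(613,178,.054),ptip=(588,302,.054),lipL=(335,80,.089),lipR=(634,80,.089),lipf=(485,97,.089)).items()}
for k,v in P.items(): print(k,v)
for a,b in [('max_','mtip'),('pax','ptip')]:
    d=P[b]-P[a];print(np.hypot(*d),np.arctan2(d[0],d[1]))
# IK check on the push arc
for phi in (0,.5,1,1.57): print(arm.inverse_kinematics(B(.028+.04*np.sin(phi)-.02*np.cos(phi),.022+.04*np.cos(phi)+.02*np.sin(phi),.042),T(-phi)))
E
```

```text
max_ [0.0268 0.021 ]
mtip [0.0342 0.0751]
pax [-0.0585  0.0207]
ptip [-0.049   0.0746]
lipL [ 0.0571 -0.0099]
lipR [-0.0605 -0.01  ]
lipf [-0.0018 -0.0039]
0.054573185477202184 0.13516079550159935
0.0547599600085884 0.17518310024020692
[ 0.5441  0.6693 -0.0871  1.7677  0.0831  0.7082 -1.0582]
[ 0.462   0.6849 -0.0093  1.7329  0.0088  0.7239 -1.5225]
[ 0.3782  0.7121  0.0964  1.6822 -0.0922  0.7516 -1.9521]
[ 0.3414  0.7479  0.1676  1.6184 -0.1606  0.7888 -2.4623]
```

```bash
python3 - <<'E'
from h import *
R=T(-np.pi/2)
c,s_=np.cos(YAW),np.sin(YAW)
def C2(q): d=q[:2]-C;return np.array([c*d[0]+s_*d[1],-s_*d[0]+c*d[1]])
arm.movep(B(0,.05,.15),R);arm.servo_line(B(0,.05,.077),ori=R)
print(arm.servo_line(B(0,-.03,.077),rate=.05,ori=R,guard=22));s=arm.state();print('lip',s['t'],C2(s['position']))
arm.servo_line(B(0,.05,.077),ori=R);arm.servo_line(B(0,.05,.16),ori=R)
ax,ay=.027,.021
def F(phi,off,r=.04): return B(ax+r*np.sin(phi)-off*np.cos(phi),ay+r*np.cos(phi)+off*np.sin(phi),.042)
q=F(0,.026);q[2]=.16
arm.movep(q,T(0));print('down',arm.servo_line(F(0,.026),rate=.1,ori=T(0),guard=10),arm.state()['position'])
for phi in np.arange(0,1.76,.08):
    g=arm.servo_line(F(phi,.017),rate=.05,ori=T(-phi),guard=18)
    s=arm.state()
    if g or phi>1.35: print(round(phi,2),g,s['t'],C2(s['position']),s['force'])
    if g: break
E
```

```text
True
lip 12.1167 [-0.0002  0.0087]
down False [ 0.5345 -0.3212  0.0428]
1.36 False 20.3917 [0.0626 0.0458] [-2.6257  2.5098  0.3679]
1.44 False 20.6417 [0.0644 0.0429] [-1.2847  1.8715 -0.3107]
1.52 False 20.8917 [0.0661 0.0398] [-2.0695  1.7572  0.3623]
1.6 False 21.1417 [0.0672 0.0394] [-3.8102  6.5408  3.0021]
1.68 False 21.3917 [0.0686 0.0394] [-6.016  13.402   5.7535]
```

The cover stop is confirmed (same 8.7 mm twice), and the force rises at the handle's stop. Backing off to check.

```bash
python3 - <<'E'
from h import *
R=T(-np.pi/2)
arm.servo_line(B(.064,.062,.042),rate=.08,ori=R);arm.servo_line(B(.064,.062,.2),ori=R)
arm.movep(B(-.01,.14,.27),R)
p,im=snap('wrist','w4');s=arm.state();print(s['t'],s['force'])
cv2.imwrite('pics/w4c.png',cv2.resize(im[0:240,120:440],None,fx=2.5,fy=2.5,interpolation=2))
E
```

```text
23.725 [ 0.7783 -0.7458 -0.44  ]
```

View pics/w4c.png

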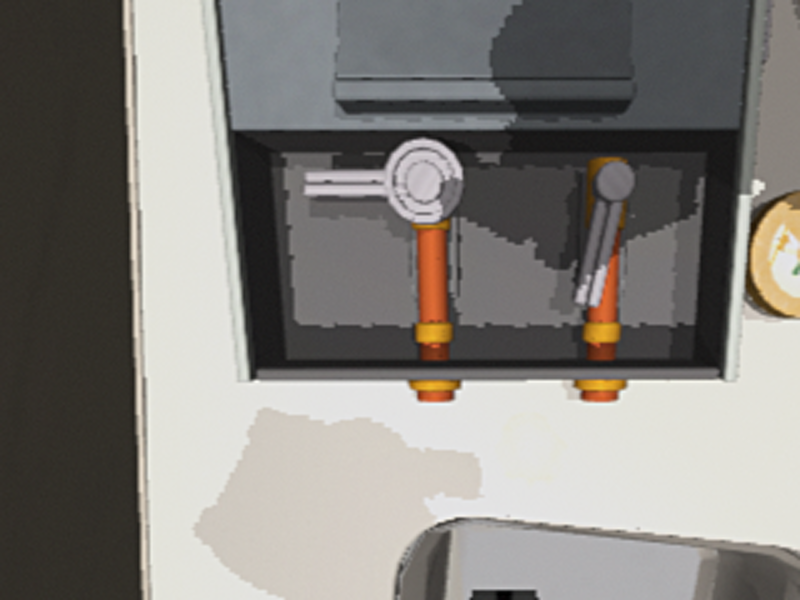

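The marked handle now lies square across its pipe: tip (305,183), stem (424,181). The plain handle and the cover are unchanged.

```bash
python3 -c "
from station import arm
arm.dwell(.3);print(arm.job_done())"
```

```text
the job is handed in; nothing more can be done
None
```

The cover is slid open to its stop, and the marked (far) valve handle is pushed shut, square across its pipe. The plain handle looks unmoved in the last picture, nothing round the box was knocked that I could see, and the job is handed in; no verdict came back.

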